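# Clip the long slide carrier into the slide holder

## Task

Load the long slide carrier into the slide holder: draw the holder's sprung curved arm fully back until it stays open by itself, take the long carrier (not the short one) out of the tray and set it down flat on the holder's bed against the fixed edge and the end stop, without dropping it, then let the arm spring shut so that it clamps the carrier home. Leave the other things where they are.

Things in the scene. Friction and masses are not known exactly. Their poses are not given: they have to be found in the camera images.
- holder: Slide holder, fixed to the worktop: grey base plate 156 x 206 mm, 12 mm thick, with an aluminium bed 40 (x) by 112 mm (y) whose top is 22 mm above the worktop. Origin on the worktop under the centre of the seat; +y runs along the seat to the end stop, +x to the long fixed edge, z up. A carrier lies with its length along y and overhangs the bed 6 mm on each long side: room for fingertips below it.
- fixed_edge (a point): Middle of the long fixed edge: two aluminium blocks, faces at holder x = +26 mm, spanning y = -50..-30 and +30..+50 mm, tops 30 mm above the worktop, 12 mm thick; the 60 mm notch between them leaves room for a finger. This point lies in the notch, at x = +26 mm, y = 0, 22 mm above the worktop.
- end_stop (a point): Middle of the end stop's face: one block at the +y end, face at holder y = +60 mm, 24 mm wide, top 30 mm above the worktop. This point is 22 mm above the worktop.
- seat (a point): Centre of the seat on the bed's top, 22 mm above the worktop; axes as the holder's. A carrier that is fully home has the centre of its underside exactly here. The arm pushes a carrier left a few mm short of the long fixed edge the rest of the way, but friction may keep it from pushing one along to the end stop, so set it against the end stop.
- clip_arm (a joint): Angle of the sprung curved steel arm about its vertical pivot, rad, counter-clockwise from above positive. 0 = shut, no carrier (its nose then stands in the carrier's place); 0.22 = pressing (about 4 N) on the clipped corner of a home carrier; 1.1 = fully back at its stop. Over-centre spring: past 0.85 it swings fully back and stays (1.6 N at the knob brings it out); below, it springs shut, damped, in 1 to 2 s.
- clip_knob (a point): Mid-height of the arm's upright round black knob, 16 mm diameter, 33 to 67 mm above the worktop (this point 50 mm). It moves on a circle of 91 mm radius about the pivot: with the arm at 0 it is at holder x = -51, y = -59 mm; at 1.1, x = -43, y = -154 mm. Nothing else near it is higher than the arm (32 mm). About 4 N there holds the arm just off shut.
- clip_pivot (a point): Point on the arm's vertical pivot axis, at holder x = +30, y = -100 mm, 27 mm above the worktop; hub 20 mm diameter, top 39 mm above the worktop, with a short spring strut beside it on the +x side. The arm is a bent 8 mm bar, 23 to 32 mm above the worktop.
- long_carrier: The long slide carrier: flat aluminium frame round a glass slide, 120 (x) x 52 (y) x 10 mm (z), all four corners clipped at 45 degrees by 14 mm; origin at the centre of its underside, x along its length. 70 to 130 g. The same turned half round.
- short_carrier: The short slide carrier: the same but 84 mm long; it stays in the tray. Origin at the centre of its underside, x along its length.
- tray: Shallow open grey tray, fixed to the worktop, 236 (x) x 240 (y) x 26 mm high, walls and floor 4 mm; the carriers, a pen and a USB stick lie on its floor. Origin at the centre of its underside.
- pen: Pen lying in the tray, 145 mm long along y, 11 mm thick; leave it.
- usb_stick: Black USB stick lying in the tray, 54 mm along y, 18 mm wide, 8 mm high; leave it.
- dropper_bottle: Brown dropper bottle, 30 mm diameter, 74 mm high, standing on the worktop; leave it. Origin at the centre of its underside.
- objective_can: Black can with a grey screw cap, 40 mm diameter, 51 mm high; leave it. Origin at the centre of its underside.
- blower: Black rubber dust blower lying on its side, 92 x 47 x 47 mm; leave it. Origin at the centre of its underside.
There are look-alikes about, which are no part of the job. Leave any blue look-alike of the long_carrier alone.

How it is judged:
On the way, in this order (a step that is already met when the one before it is completed fails the run):
1. the curved arm is drawn fully back (joint over 0.95 rad) (value of joint clip_arm above 0.95 rad), for 0.2 s.
2. with the arm still back (over 0.85 rad), the long carrier lies flat on the bed within 8 mm of its home place along each edge, aligned to 0.12 rad and let go (value of joint clip_arm above 0.85 rad and x of long_carrier in the frame of seat between -0.008 and 0.008 m and y of long_carrier in the frame of seat between -0.008 and 0.008 m and z of long_carrier in the frame of seat between -0.004 and 0.003 m and angle between the x axis of long_carrier and the y axis of seat, either way round below 0.12 rad and angle between long_carrier's own z axis and vertical below 0.05 rad and contact force between the fingers and long_carrier below 0.1 N), for 0.2 s.
At the end, for the whole second after the job is handed in: The long carrier lies flat on the bed, within 3 mm of its home place against the fixed edge and the end stop, square to the edge within 0.04 rad, at rest and let go; the arm has sprung shut onto its corner (joint 0.14 to 0.30 rad, still) (x of long_carrier in the frame of seat between -0.003 and 0.003 m and y of long_carrier in the frame of seat between -0.003 and 0.003 m and z of long_carrier in the frame of seat between -0.004 and 0.003 m and angle between the x axis of long_carrier and the y axis of seat, either way round below 0.04 rad and angle between long_carrier's own z axis and vertical below 0.04 rad and value of joint clip_arm between 0.14 and 0.3 rad and linear speed of long_carrier below 0.01 m/s and velocity of joint clip_arm between -0.05 and 0.05 rad/s); the robot touches nothing.
It fails at once if the long carrier is dropped (faster than 0.7 m/s, as after a fall of 25 mm, while out of the fingers) (linear speed of long_carrier above 0.7 m/s and contact force between the fingers and long_carrier below 0.1 N).
It fails at once if the short carrier is moved more than 50 mm (distance of short_carrier from where it was at the start of the episode above 0.05 m).
It fails at once if the pen or the USB stick is moved more than 60 mm (distance of any of pen, usb_stick from where it was at the start of the episode above 0.06 m).
It fails at once if the dropper bottle, objective can or blower is moved more than 30 mm (distance of any of dropper_bottle, objective_can, blower from where it was at the start of the episode above 0.03 m).
It also fails if it takes over 69 s, if anything falls off the work surface, if the arm or the gripper's body presses on something with over 40 N, if the wrist force passes 120 N, or if a joint passes its speed limit or range.

## Robot

A 7-joint arm with a two-finger parallel gripper is mounted at the origin on a cart in front of the work surface, level with it; the furniture and walls round the work are solid. World frame = base frame: x ahead of the robot, y to its left, z up, the work surface at z = 0. Lengths are in m, angles in rad, forces in N, time in s.
With the tool pointing down it reaches from about 0.425 to 0.975 m from the base axis. Payload 16.7 kg.
Tool frame: the origin (TCP) lies at the very end of the fingers, on their centre line; the grasp point (between the pads) lies 19 mm behind it; z points along the fingers, y is the line along which they close (so a half turn about z gives the same grasp; the last joint's range is limited). The gripper opens to 85 mm and grips with 20 to 120 N. Pads are 22 mm wide; open, the fingers measure 114 mm over their backs; the gripper's body (76 mm by 85 mm) begins 54 mm behind the grasp point. The pads swing forward as they close: fully open they stand 13 mm farther back than shut.
Start: joints at [-1.373, 0.426, 0.074, 1.606, -0.034, 1.111, -0.067], TCP at [0.23, 0.635, 0.231] pointing down, gripper open.
Joint ranges: [-2.85, 2.85], [-0.5, 2.14], [-1.23, 1.37], [0.21, 2.46], [-1.02, 4.16], [0.16, 2.05], [-2.73, 2.73]. Speed limits (rad/s): [1.89, 1.89, 2.39, 2.39, 3.01, 3.01, 3.01].

## Interface

Orientations are given as a rotation vector (axis times angle).
In Python, from workcell import monitor, camera, calibration, close_job, spot_in gives the robot as it stands.
- The arm moves only by the tool drive_tool, never from a script. Its argument "moves" is a list of rows, each a list of 3 entries, a list of its own where there are three numbers: the opening, from 0 (shut) to 1 (fully open), then the shift along the tool's x, y, z in m, then the turn, a rotation vector about the tool's x, y, z in degrees. In form: [[gripper, [dx, dy, dz], [rx, ry, rz]], ...]. A call has 1 to 12 rows; each row shifts and turns the commanded pose from where the row before left it, along the tool's axes as they then stand; what a row does not reach is not made up. A row lasts 1/10 s, in which the tool goes at most 50 mm and 8.59 degrees, less where a joint would pass 70% of its speed; a pose out of reach is approached as far as the arm can. A call is refused whole if a number of a shift passes 0.05 or a number of a turn 8.59, either way. A call with a gripper value outside its range is refused whole. The fingers move at their own pace and stop on an object; the grip force is fixed at half the most. Time passes only in rows, so rows that do not move let the fingers close. It gives the time, the measured TCP pose, the force, the opening and the grip force at its end, in the units of the state.
- monitor.get_state(): the state, without advancing time (a new reading comes with each control period).
- camera(name): name is "side" or "top"; returns the picture (384x512x3 uint8, blue, green, red); there is no depth.
- calibration(name): a dict with "fx", "fy", "cx", "cy" (pixels), "position" and "orientation" of the camera in the world. Camera axes: x right, y down, z forward; pixel columns grow to the right and rows downward; lengths in m; the calibration is good to about 2 mm. A picture is of the moment at which its call begins. calibration takes no time and is no camera call.
- close_job(): hands the job in; it is judged then, once.
Trained networks look in the newest picture that a camera, given by its name, has taken for a name from the list of things; names that differ only in an ending like _2 or _b are one class to them, and where a whole thing is asked for, a point or a joint stands for the part that bears it (a point fixed in the world has none). Each returns a list of dicts, best first, with "score" (0 to 1); they miss things now and then, are a little off and sometimes report something else, mostly with a low value. They report only what shows in the picture. A call takes as long as a camera call. They do not tell look-alikes from the thing itself.
- spot_in(camera, label): "extent" ([left, top, width, height] in pixels, round what is visible of it).
The state is a dict: "time_s": time; "joint_positions": joint angles; "joint_velocities": joint speeds; "tau": joint torques, N m; "tcp_pos": TCP position; "eef_rot": TCP orientation; "wrist_force": force on the tool from outside, world axes, zero at the start; "ft_torque": the same for the moment, N m; "gripper_width": finger opening in m; "finger_force": force on a finger pad.
Only numpy, scipy, OpenCV 4.12 (cv2) and the standard library are available. Lean on these libraries where they do the work, as an engineer would, in place of code of your own. Each camera call takes 0.05 s, during which the arm holds its last target. There are 200 camera calls.

## Working session

There is one attempt and no reset: what is moved stays moved. The work goes in short steps, Python scripts to look and compute and a tool call to move; the robot and the scene stay as the last step left them, time stands still between calls to the robot, and variables do not carry over. Pictures are saved under pics/ and viewed, at most 10 in all, crops included, and the job is handed in when it is done.

Besides the shell and the picture viewer there is one more tool, called by a JSON object that holds its "method" and its "body", one argument or row to a line. drive_tool: Moves the arm, as the interface text tells. Its arguments: {"type":"object","properties":{"moves":{"type":"array","items":{"type":"array"}}},"required":["moves"]}

```bash
ls; mkdir -p pics; python3 - <<'E'
from workcell import monitor,camera,calibration
import cv2,numpy as np
for n in("top","side"):
    im=camera(n); cv2.imwrite(f"pics/{n}0.png",im); c=calibration(n); print(n,{k:np.round(v,4).tolist() for k,v in c.items()})
s=monitor.get_state(); print(s)
E
```

```text
pics
top {'fx': 360.0167, 'fy': 360.0167, 'cx': 252.9217, 'cy': 196.2174, 'position': [0.3365, -0.2196, 1.102], 'orientation': [-2.1327, 2.0994, -0.1657]}
side {'fx': 471.6207, 'fy': 471.6207, 'cx': 260.2196, 'cy': 191.1511, 'position': [0.0, -0.7345, 1.3958], 'orientation': [-2.4669, 0.9896, -0.2657]}
{'time_s': 0.1, 'joint_positions': array([-1.37249858,  0.42669449,  0.07386171,  1.60656301, -0.03411993,
        1.11077855, -0.06709193]), 'joint_velocities': array([-9.58291527e-04, -2.61705311e-03, -1.54373631e-03, -2.64547376e-03,
       -6.97823461e-05,  2.77579885e-04, -4.46283047e-04]), 'tau': array([ 9.58600373e-03, -9.51529169e+01,  3.77192348e+00, -4.64399958e+01,
        1.96309708e-02,  6.39535981e-03, -1.17897102e-04]), 'tcp_pos': array([0.22995638, 0.63422385, 0.23065534]), 'eef_rot': array([-5.43610076e-01, -3.09406608e+00,  1.84735929e-03]), 'wrist_force': array([-1.41820117,  0.94522642, -0.34916588]), 'ft_torque': array([ 0.01026415, -0.04298654,  0.02184342]), 'finger_force': 0.0, 'gripper_width': 0.08525332147815638}
```

```bash
python3 - <<'E'
import cv2
for n in("top","side"):
    cv2.imwrite(f"pics/{n}0b.png",cv2.resize(cv2.imread(f"pics/{n}0.png"),(800,600),interpolation=cv2.INTER_CUBIC))
E
```

```text
(no output)
```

View pics/top0b.png

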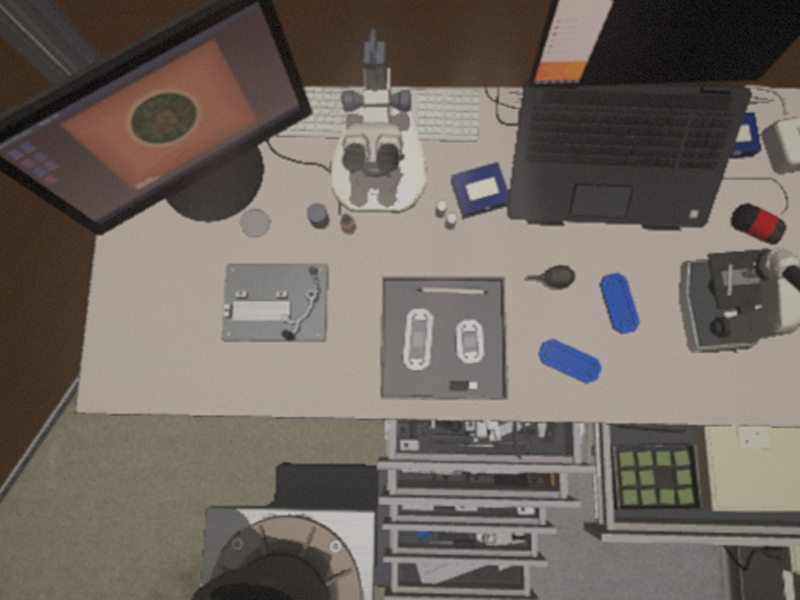

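View pics/side0b.png

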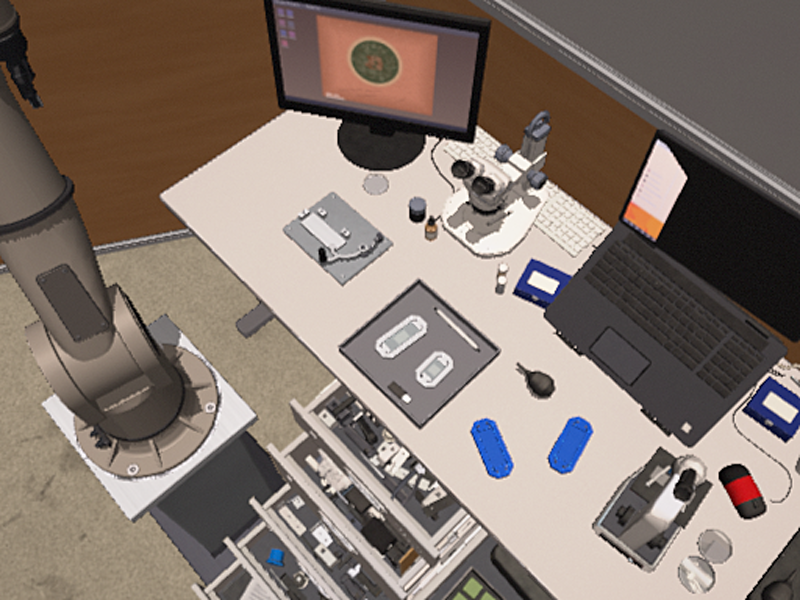

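The top view shows the holder at about (275,302), with the two fixed-edge blocks at the top (world +x), the end stop at the left (+y), and the knob at (288,336). The tray holds two white carriers: the long one at (418,340), about 58 px tall, and the short one at (469,341), about 42 px. Two blue look-alikes lie outside the tray at (570,360) and (620,303), so they aren't the target. The white one at (418,340) fits. I'll confirm it in an enlarged crop and measure at the same time.

```bash
cat > h.py <<'E'
import cv2,numpy as np
from scipy.spatial.transform import Rotation as R
from workcell import calibration
def ray(cam,u,v,z):
    c=calibration(cam); r=R.from_rotvec(c["orientation"]).as_matrix(); p=np.array(c["position"])
    d=r@np.array([(u-c["cx"])/c["fx"],(v-c["cy"])/c["fy"],1]); return p+d*(z-p[2])/d[2]
def proj(cam,P):
    c=calibration(cam); r=R.from_rotvec(c["orientation"]).as_matrix()
    q=r.T@(np.array(P)-np.array(c["position"])); return np.array([c["fx"]*q[0]/q[2]+c["cx"],c["fy"]*q[1]/q[2]+c["cy"]])
def rectify(im,cam,x0,x1,y0,y1,z,s=2000):
    # world-aligned view: up=+x, left=+y, s px per m
    w,h=int((y1-y0)*s),int((x1-x0)*s)
    src=np.float32([proj(cam,(x,y,z)) for x,y in((x1,y1),(x1,y0),(x0,y0),(x0,y1))])
    M=cv2.getPerspectiveTransform(src,np.float32([[0,0],[w,0],[w,h],[0,h]]))
    return cv2.warpPerspective(im,M,(w,h),flags=cv2.INTER_CUBIC)
E
python3 - <<'E'
from h import *
k=.64
for n,(u,v),z in(("holder",(260,310),.022),("pivot",(314,270),.039),("knob",(288,336),.05),("long",(418,340),.014),("short",(469,341),.014),("tray",(444,338),.026)): print(n,ray("top",u*k,v*k,z).round(3))
t=cv2.imread("pics/top0.png"); s=cv2.imread("pics/side0.png")
c=ray("top",275*k,302*k,.02); d=ray("top",444*k,338*k,.014)
out=[]
for p,z in((c,.022),(d,.014)):
    for n,im in(("top",t),("side",s)):
        a=rectify(im,n,p[0]-.14,p[0]+.14,p[1]-.14,p[1]+.14,z,1400); 
        cv2.imwrite(f"pics/r_{n}_{z}.png",a); out.append(a[:, :])
g=np.vstack([np.hstack(out[:2]),np.hstack(out[2:])]); print(g.shape,c,d)
cv2.imwrite("pics/grid0.png",cv2.resize(g,(600,600)))
E
```

```text
holder [0.523 0.073 0.022]
pivot [ 0.6   -0.033  0.039]
knob [0.469 0.009 0.05 ]
long [ 0.469 -0.237  0.014]
short [ 0.469 -0.336  0.014]
tray [ 0.472 -0.287  0.026]
(783, 784, 3) [0.5394035  0.04495867 0.02      ] [ 0.47383312 -0.28760468  0.014     ]
```

View pics/grid0.png

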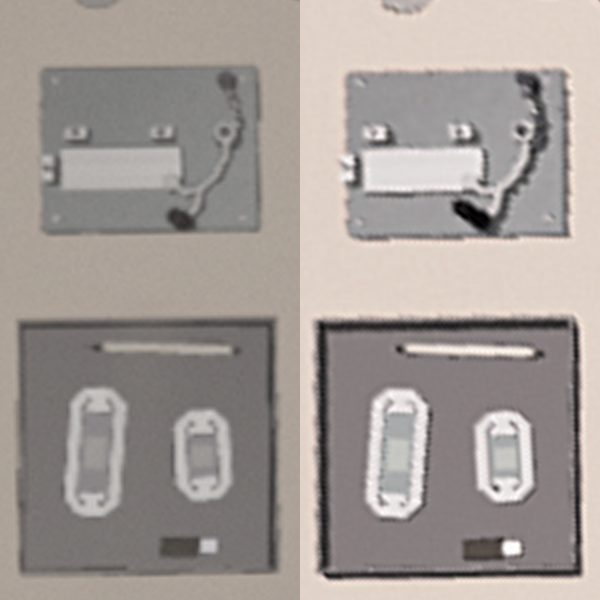

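The crop confirms it. The left carrier in the tray is the long one (about 120 mm against 84 mm for the right one). Next I'll fit known outlines in both cameras to get precise poses.

```bash
cat >> h.py <<'E'
from scipy.ndimage import map_coordinates
from scipy.optimize import minimize
def projn(cam,P):
    c=calibration(cam); r=R.from_rotvec(c["orientation"]).as_matrix()
    q=(P-np.array(c["position"]))@r; return np.stack([c["fx"]*q[:,0]/q[:,2]+c["cx"],c["fy"]*q[:,1]/q[:,2]+c["cy"]])
def fit(ims,edges,z,g,d=.004):
    """edges: list of ((x,y),(x,y)) with outside to the right of travel; bright inside. g=(x,y,yaw)"""
    I=[];O=[]
    for a,b in edges:
        a,b=np.array(a),np.array(b); t=(b-a)/np.linalg.norm(b-a); n=np.array([t[1],-t[0]])
        p=a+np.linspace(.05,.95,40)[:,None]*(b-a)
        for e in(.5,1):
            I.append(p-n*d*e);O.append(p+n*d*e)
    I=np.vstack(I);O=np.vstack(O)
    def cost(q):
        c,s=np.cos(q[2]),np.sin(q[2]); M=np.array([[c,-s],[s,c]]); v=0
        for n,im in ims.items():
            f=lambda P:map_coordinates(im,projn(n,np.c_[P@M.T+q[:2],np.full(len(P),z)])[::-1],order=1)
            v-=(f(I)-f(O)).mean()
        return v
    best=min((minimize(cost,[g[0]+dx,g[1]+dy,g[2]+dw],method="Nelder-Mead",options=dict(initial_simplex=np.array([[0,0,0],[.004,0,0],[0,.004,0],[0,0,.05]])+[g[0]+dx,g[1]+dy,g[2]+dw],xatol=1e-5)) for dx in(-.004,.004) for dy in(-.004,.004) for dw in(-.04,.04)),key=lambda r:r.fun)
    return best.x.round(4),round(best.fun,1)
def poly(p): return [(p[i],p[(i+1)%len(p)]) for i in range(len(p))]   # counter-clockwise
def carrier(L=.12,W=.052,k=.014):
    a,b=L/2,W/2; return poly([(a,-b+k),(a,b-k),(a-k,b),(-a+k,b),(-a,b-k),(-a,-b+k),(-a+k,-b),(a-k,-b)])
E
python3 - <<'E'
from h import *
ims={n:cv2.GaussianBlur(cv2.imread(f"pics/{n}0.png")[:,:,1].astype(float),(0,0),.5) for n in("top","side")}
for sel in(["top"],["side"],["top","side"]):
    S={k:ims[k] for k in sel}
    print(sel,"long",fit(S,carrier(),.014,(.469,-.237,0)),"short",fit(S,carrier(.084),.014,(.469,-.336,0)))
    bed=[((-.02,-.02),(-.02,-.056)),((.02,-.056),(.02,.056)),((.02,.056),(-.02,.056)),((-.02,.056),(-.02,-.02)),((.02,-.056),(.02,.056))]
    bed=[((.02,-.05),(.02,.056)),((.02,.056),(-.02,.056)),((-.02,.056),(-.02,-.03))]
    print("  bed",fit(S,bed,.022,(.523,.073,0)))
    S={k:-v for k,v in S.items()}
    print("  plate",fit(S,poly([(.078,-.103),(.078,.103),(-.078,.103),(-.078,-.103)]),.012,(.535,.045,0)))
E
```

```text
Traceback (most recent call last):
  File "h.py", line 36, in fit
    best=min((minimize(cost,[g[0]+dx,g[1]+dy,g[2]+dw],method="Nelder-Mead",options=dict(initial_simplex=np.array([[0,0,0],[.004,0,0],[0,.004,0],[0,0,.05]])+[g[0]+dx,g[1]+dy,g[2]+dw],xatol=1e-5)) for dx in(-.004,.004) for dy in(-.004,.004) for dw in(-.04,.04)),key=lambda r:r.fun)
  File "h.py", line 36, in <genexpr>
    best=min((minimize(cost,[g[0]+dx,g[1]+dy,g[2]+dw],method="Nelder-Mead",options=dict(initial_simplex=np.array([[0,0,0],[.004,0,0],[0,.004,0],[0,0,.05]])+[g[0]+dx,g[1]+dy,g[2]+dw],xatol=1e-5)) for dx in(-.004,.004) for dy in(-.004,.004) for dw in(-.04,.04)),key=lambda r:r.fun)
              ~~~~~~~~^^^^^^^^^^^^^^^^^^^^^^^^^^^^^^^^^^^^^^^^^^^^^^^^^^^^^^^^^^^^^^^^^^^^^^^^^^^^^^^^^^^^^^^^^^^^^^^^^^^^^^^^^^^^^^^^^^^^^^^^^^^^^^^^^^^^^^^^^^^^^^^^^^^^^^^^^^^^^^^^^^^^^^^^^^^^
  File "h.py", line 34, in cost
    v-=(f(I)-f(O)).mean()
             ~^^^
  File "h.py", line 33, in <lambda>
    f=lambda P:map_coordinates(im,projn(n,np.c_[P@M.T+q[:2],np.full(len(P),z)])[::-1],order=1)
                                  ~~~~~^^^^^^^^^^^^^^^^^^^^^^^^^^^^^^^^^^^^^^^^
  File "h.py", line 19, in projn
    c=calibration(cam); r=R.from_rotvec(c["orientation"]).as_matrix()
ValueError: time passes only in moves, steps and waits
```

```bash
sed -i 's/^from workcell import calibration/from workcell import calibration as _cal\nimport functools\ncalibration=functools.cache(_cal)/' h.py
cat > m.py <<'E'
from h import *
ims={n:cv2.GaussianBlur(cv2.imread(f"pics/{n}0.png")[:,:,1].astype(float),(0,0),.5) for n in("top","side")}
for sel in(["top"],["side"],["top","side"]):
    S={k:ims[k] for k in sel}
    print(sel,"long",fit(S,carrier(),.014,(.469,-.237,0)),"short",fit(S,carrier(.084),.014,(.469,-.336,0)))
    bed=[((.02,-.05),(.02,.056)),((.02,.056),(-.02,.056)),((-.02,.056),(-.02,-.03))]
    print("  bed",fit(S,bed,.022,(.523,.073,0)))
    S={k:-v for k,v in S.items()}
    print("  plate",fit(S,poly([(.078,-.103),(.078,.103),(-.078,.103),(-.078,-.103)]),.012,(.535,.045,0)))
E
python3 m.py; python3 -c "from workcell import monitor as m;print(m.get_state()['time_s'])"
```

```text
['top'] long (array([ 0.4725, -0.2363, -0.0661]), np.float64(-53.6)) short (array([ 0.4696, -0.3368,  0.0559]), np.float64(-55.8))
  bed (array([ 5.223e-01,  7.210e-02, -4.000e-04]), np.float64(-44.7))
  plate (array([0.5417, 0.0467, 0.0084]), np.float64(-28.0))
['side'] long (array([ 0.4714, -0.2373, -0.0661]), np.float64(-84.6)) short (array([ 0.4685, -0.3377,  0.049 ]), np.float64(-85.3))
  bed (array([0.5218, 0.0705, 0.0151]), np.float64(-73.4))
  plate (array([0.5386, 0.0422, 0.0145]), np.float64(-50.6))
['top', 'side'] long (array([ 0.4718, -0.2369, -0.0653]), np.float64(-136.4)) short (array([ 0.4688, -0.3374,  0.0557]), np.float64(-139.4))
  bed (array([0.5219, 0.0713, 0.0106]), np.float64(-117.0))
  plate (array([0.5398, 0.0432, 0.0134]), np.float64(-68.1))
0.1
```

Fits: seat at (0.522, 0.071) with yaw about 0.012. Long carrier at (0.472, -0.237) with yaw -0.065. Knob at about (0.472, 0.012). Now I'll turn the tool so its y axis runs along world y, and approach the knob from its +y side.

{"method": "drive_tool", "body": {
  "moves": [
    [0,[0,0,0],[0,0,-6.7]],
    [0,[0,0,0],[0,0,-6.7]],
    [0,[0,0,0],[0,0,-6.6]],
    [0,[-0.017,-0.04,0],[0,0,0]],
    [0,[-0.017,-0.04,0],[0,0,0]],
    [0,[-0.017,-0.04,0],[0,0,0]],
    [0,[-0.017,-0.04,0],[0,0,0]],
    [0,[-0.017,-0.04,0],[0,0,0]],
    [0,[-0.017,-0.04,0],[0,0,0]],
    [0,[-0.017,-0.04,0],[0,0,0]],
    [0,[-0.017,-0.04,0],[0,0,0]],
    [0,[-0.017,-0.04,0],[0,0,0]]
  ]
}}

```text
time_s: 1.3
tcp_pos: [0.3838, 0.2729, 0.2312]
eef_rot: [0.002, -3.141, -0.0]
wrist_force: [0.6, 0.4, 0.7]
gripper_width: -0.0004
finger_force: 0.0
```

{"method": "drive_tool", "body": {
  "moves": [
    [0,[-0.015,-0.037,0],[0,0,0]],
    [0,[-0.015,-0.037,0],[0,0,0]],
    [0,[-0.015,-0.037,0],[0,0,0]],
    [0,[-0.015,-0.037,0],[0,0,0]],
    [0,[-0.015,-0.037,0],[0,0,0]],
    [0,[-0.013,-0.036,0],[0,0,0]],
    [0,[0,0,0.04],[0,0,0]],
    [0,[0,0,0.04],[0,0,0]],
    [0,[0,0,0.04],[0,0,0]],
    [0,[0,0,0.03],[0,0,0]],
    [0,[0,0,0.03],[0,0,0]],
    [0,[0,0,0],[0,0,0]]
  ]
}}

```text
time_s: 2.5
tcp_pos: [0.4695, 0.0532, 0.0484]
eef_rot: [0.002, -3.136, 0.003]
wrist_force: [-0.6, -0.3, -0.2]
gripper_width: -0.0002
finger_force: 0.0
```

```bash
python3 -c "
from workcell import monitor as m
s=m.get_state();print(s['joint_positions'].round(2),s['wrist_force'].round(1),s['tcp_pos'].round(4))"
```

```text
[-0.53  0.39  0.33  2.21 -0.22  0.58  1.54] [-0.6 -0.3 -0.2] [0.4695 0.0532 0.0484]
```

{"method": "drive_tool", "body": {
  "moves": [
    [0,[0.002,-0.012,0],[0,0,0]],
    [0,[0.002,-0.012,0],[0,0,0]],
    [0,[0.002,-0.012,0],[0,0,0]],
    [0,[0,-0.012,0],[0,0,0]],
    [0,[0,-0.012,0],[0,0,0]],
    [0,[-0.002,-0.012,0],[0,0,0]],
    [0,[-0.003,-0.012,0],[0,0,0]],
    [0,[-0.004,-0.012,0],[0,0,0]],
    [0,[-0.004,-0.012,0],[0,0,0]],
    [0,[0,0,0],[0,0,0]],
    [0,[0,0,0],[0,0,0]],
    [0,[0,0,0],[0,0,0]]
  ]
}}

```text
time_s: 3.7
tcp_pos: [0.4788, -0.054, 0.0514]
eef_rot: [0.002, -3.142, 0.0]
wrist_force: [-0.2, -0.4, 0.3]
gripper_width: 0.0002
finger_force: 0.0
```

```bash
python3 - <<'E'
from h import *
from workcell import camera
out=[]
for n in("top","side"):
    im=camera(n); cv2.imwrite(f"pics/{n}1.png",im); out.append(rectify(im,n,.40,.68,-.17,.18,.03,1100))
cv2.imwrite("pics/grid1.png",np.hstack(out)); print(out[0].shape)
E
```

```text
(308, 385, 3)
```

View pics/grid1.png

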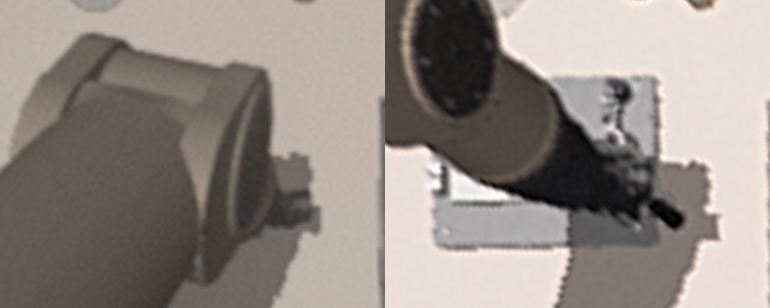

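The side view shows the knob past the finger at about (667,213) in the right panel, so the arm looks fully back. I'll lift off and go over to the long carrier, checking the arm from there.

{"method": "drive_tool", "body": {
  "moves": [
    [0,[0,0.004,-0.03],[0,0,0]],
    [0,[0,0,-0.045],[0,0,0]],
    [0.8,[0,0,-0.04],[0,0,0]],
    [0.8,[0.001,-0.037,0],[0,0,0]],
    [0.8,[0.001,-0.037,0],[0,0,0]],
    [0.8,[0.001,-0.037,0],[0,0,0]],
    [0.8,[0.002,-0.037,0],[0,0,0]],
    [0.8,[0.002,-0.038,0],[0,0,0]],
    [0.8,[0,0,0],[0,0,3.7]],
    [0.8,[0,0,0],[0,0,0]],
    [0.8,[0,0,0],[0,0,0]]
  ]
}}

```text
time_s: 4.9
tcp_pos: [0.4722, -0.2352, 0.1661]
eef_rot: [-0.095, -3.14, -0.0]
wrist_force: [0.9, 0.1, 0.0]
gripper_width: 0.0683
finger_force: 0.0
```

```bash
python3 - <<'E'
from h import *
from workcell import camera,spot_in,monitor
camera("side");camera("top")
B=lambda c:[(round(d["score"],2),(ray(c,d["extent"][0]+d["extent"][2]/2,d["extent"][1]+d["extent"][3]/2,.05)).round(3).tolist()) for d in spot_in(c,"clip_knob")[:2]]
print("side",B("side"),"top",B("top"))
im=camera("top");cv2.imwrite("pics/top2.png",im)
im=camera("side");cv2.imwrite("pics/side2.png",im)
cv2.imwrite("pics/g2.png",np.hstack([rectify(cv2.imread(f"pics/{n}2.png"),n,.40,.68,-.17,.18,.022,1100) for n in("top","side")]))
s=monitor.get_state();print(s["tcp_pos"].round(4),s["eef_rot"].round(3),s["gripper_width"])
E
```

```text
side [] top [(0.52, [0.527, 0.038, 0.05])]
[ 0.4723 -0.2356  0.1664] [0.097 3.14  0.   ] 0.06823651822501602
```

View pics/g2.png

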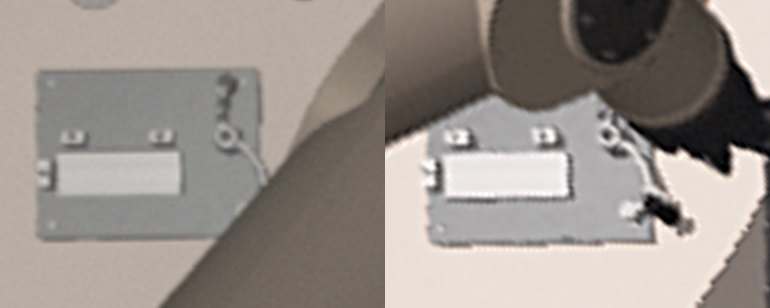

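The bed is clear and the arm is swung fully back, with the knob to the right of the plate at (670,212). I'll refit the bed now that the nose isn't covering it, and descend to the carrier.

```bash
python3 - <<'E'
from h import *
ims={n:cv2.GaussianBlur(cv2.imread(f"pics/{n}2.png")[:,:,1].astype(float),(0,0),.5) for n in("top","side")}
r=lambda x0,x1,y0,y1:poly([(x1,y0),(x1,y1),(x0,y1),(x0,y0)])
bed=r(-.02,.02,-.056,.056)
full=bed*3+r(.026,.038,-.05,-.03)[:]+r(.026,.038,.03,.05)
for sel in(["top"],["side"],["top","side"]):
    S={k:ims[k] for k in sel}; print(sel,fit(S,bed,.022,(.522,.0713,.012)))
    # fixed blocks' tops at 30 mm and end stop's top
    print("  blocks",fit(S,r(.026,.038,-.05,-.03)+r(.026,.038,.03,.05),.030,(.522,.0713,.012),.003))
E
```

```text
['top'] (array([0.5224, 0.0725, 0.0134]), np.float64(-48.5))
  blocks (array([0.5229, 0.0718, 0.0132]), np.float64(-26.3))
['side'] (array([0.5218, 0.071 , 0.0127]), np.float64(-76.9))
  blocks (array([0.5211, 0.0707, 0.0162]), np.float64(-44.6))
['top', 'side'] (array([0.5218, 0.0716, 0.0106]), np.float64(-123.2))
  blocks (array([0.5219, 0.0714, 0.0155]), np.float64(-66.1))
```

{"method": "drive_tool", "body": {
  "moves": [
    [0.8,[0,-0.001,0.04],[0,0,0]],
    [0.8,[0,0,0.04],[0,0,0]],
    [0.8,[0,0,0.04],[0,0,0]],
    [0.8,[0,0,0.02],[0,0,0]],
    [0.8,[0,0,0.01],[0,0,0]],
    [0.8,[0,0,0.006],[0,0,0]],
    [0.8,[0,0,0.002],[0,0,0]],
    [0.8,[0,0,0],[0,0,0]]
  ]
}}

```text
time_s: 6.0
tcp_pos: [0.4726, -0.2373, 0.0091]
eef_rot: [0.099, 3.139, -0.0]
wrist_force: [-0.2, -1.0, 0.4]
gripper_width: 0.0677
finger_force: 0.0
```

{"method": "drive_tool", "body": {
  "moves": [
    [0.8,[0,0,0.002],[0,0,0]],
    [0.8,[0,0,0.002],[0,0,0]],
    [0.8,[0,0,0.001],[0,0,0]],
    [0.8,[0,0,0],[0,0,0]]
  ]
}}

```text
time_s: 6.4
tcp_pos: [0.4721, -0.2371, 0.0034]
eef_rot: [0.099, 3.14, -0.0]
wrist_force: [-0.3, -0.6, 0.1]
gripper_width: 0.0685
finger_force: 0.0
```

{"method": "drive_tool", "body": {
  "moves": [
    [0.5,[0,0,0],[0,0,0]],
    [0.5,[0,0,0],[0,0,0]],
    [0.5,[0,0,0],[0,0,0]],
    [0.3,[0,0,0],[0,0,0]],
    [0.3,[0,0,0],[0,0,0]]
  ]
}}

```text
time_s: 6.9
tcp_pos: [0.4721, -0.2372, 0.0038]
eef_rot: [0.1, 3.14, 0.0]
wrist_force: [-3.2, 2.3, 11.2]
gripper_width: 0.0498
finger_force: 60.6
```

{"method": "drive_tool", "body": {
  "moves": [
    [0.3,[0,0,-0.003],[0,0,0]],
    [0.3,[0,0,-0.01],[0,0,0]],
    [0.3,[0,0,-0.02],[0,0,0]],
    [0.3,[0,0,-0.03],[0,0,0]],
    [0.3,[0,0,-0.04],[0,0,0]],
    [0.3,[0,0,0],[0,0,0]],
    [0.3,[0,0,0],[0,0,0]]
  ]
}}

```text
time_s: 7.6
tcp_pos: [0.4726, -0.2371, 0.1076]
eef_rot: [0.099, 3.138, -0.0]
wrist_force: [-0.5, 0.2, -1.5]
gripper_width: 0.0497
finger_force: 62.6
```

```bash
python3 - <<'E'
from h import *
from workcell import camera,monitor
out=[]
for n in("top","side"):
    im=camera(n);cv2.imwrite(f"pics/{n}3.png",im); u,v=proj(n,(.472,-.237,.11)).astype(int)
    out.append(cv2.resize(im[max(0,v-55):v+65,u-60:u+60],(396,396),interpolation=cv2.INTER_CUBIC))
cv2.imwrite("pics/g3.png",np.hstack(out)); s=monitor.get_state();print(s["tcp_pos"],s["wrist_force"].round(2),s["ft_torque"].round(3),s["finger_force"])
E
```

```text
[ 0.47166729 -0.2368343   0.10598967] [-0.09 -0.51 -1.75] [ 0.028 -0.012 -0.005] 62.631579637527466
```

View pics/g3.png

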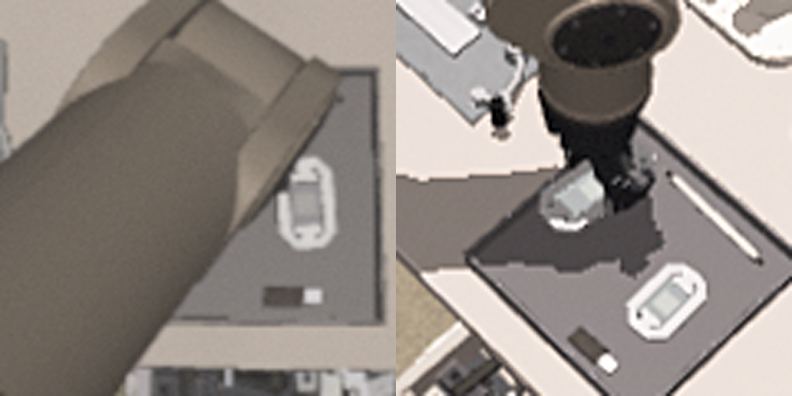

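The carrier is held (about 1.5 N of weight, and it appears at (570,195) in the right panel); the short carrier and the pen are untouched. Now I'll turn it by 85.6°.

{"method": "drive_tool", "body": {
  "moves": [
    [0.3,[0,0,-0.01],[0,0,8.5]],
    [0.3,[0,0,-0.01],[0,0,8.5]],
    [0.3,[0,0,0],[0,0,8.5]],
    [0.3,[0,0,0],[0,0,8.5]],
    [0.3,[0,0,0],[0,0,8.5]],
    [0.3,[0,0,0],[0,0,8.5]],
    [0.3,[0,0,0],[0,0,8.5]],
    [0.3,[0,0,0],[0,0,8.5]],
    [0.3,[0,0,0],[0,0,8.5]],
    [0.3,[0,0,0],[0,0,8.5]],
    [0.3,[0,0,0],[0,0,0.6]],
    [0.3,[0,0,0],[0,0,0]]
  ]
}}

```text
time_s: 8.9
tcp_pos: [0.4717, -0.237, 0.1257]
eef_rot: [-2.201, -2.24, 0.002]
wrist_force: [0.9, 1.1, -1.7]
gripper_width: 0.0498
finger_force: 62.6
```

{"method": "drive_tool", "body": {
  "moves": [
    [0.3,[0.02,0.003,0],[0,0,0]],
    [0.3,[0.038,0.006,0],[0,0,0]],
    [0.3,[0.038,0.007,0],[0,0,0]],
    [0.3,[0.038,0.007,0],[0,0,0]],
    [0.3,[0.038,0.007,0],[0,0,0]],
    [0.3,[0.038,0.007,0],[0,0,0]],
    [0.3,[0.038,0.007,0],[0,0,0]],
    [0.3,[0.038,0.006,0],[0,0,0]],
    [0.3,[0.017,0.002,0],[0,0,0]],
    [0.3,[0,0,0.03],[0,0,0]],
    [0.3,[0,0,0.03],[0,0,0]],
    [0.3,[0,0,0],[0,0,0]]
  ]
}}

```text
time_s: 10.1
tcp_pos: [0.5179, 0.0658, 0.0637]
eef_rot: [-2.202, -2.238, 0.007]
wrist_force: [0.1, -0.4, -0.9]
gripper_width: 0.0499
finger_force: 63.1
```

{"method": "drive_tool", "body": {
  "moves": [
    [0.3,[0,0,0.02],[0,0,0]],
    [0.3,[0,0,0.01],[0,0,0]],
    [0.3,[0,0,0.005],[0,0,0]],
    [0.3,[0,0,0.002],[0,0,0]],
    [0.3,[0,0,0.001],[0,0,0]],
    [0.3,[0,0,0],[0,0,0]],
    [0.3,[0,0,0],[0,0,0]]
  ]
}}

```text
time_s: 10.8
tcp_pos: [0.5202, 0.0666, 0.0287]
eef_rot: [2.206, 2.236, 0.001]
wrist_force: [0.2, -0.2, -1.6]
gripper_width: 0.0499
finger_force: 63.0
```

{"method": "drive_tool", "body": {
  "moves": [
    [0.3,[0,0,0.001],[0,0,0]],
    [0.3,[0,0,0.001],[0,0,0]],
    [0.3,[0,0,0.001],[0,0,0]],
    [0.3,[0,0,0],[0,0,0]]
  ]
}}

```text
time_s: 11.2
tcp_pos: [0.5199, 0.0665, 0.0252]
eef_rot: [-2.206, -2.236, 0.0]
wrist_force: [0.3, 1.4, -0.9]
gripper_width: 0.05
finger_force: 63.0
```

{"method": "drive_tool", "body": {
  "moves": [
    [0.3,[0,0,0.001],[0,0,0]],
    [0.3,[0.002,0,0],[0,0,0]],
    [0.3,[0.002,0,0],[0,0,0]],
    [0.3,[0,0,0],[0,0,0]]
  ]
}}

```text
time_s: 11.6
tcp_pos: [0.52, 0.071, 0.0243]
eef_rot: [-2.206, -2.237, -0.0]
wrist_force: [-0.2, 0.7, -1.0]
gripper_width: 0.05
finger_force: 63.0
```

{"method": "drive_tool", "body": {
  "moves": [
    [0.3,[0.001,0,0],[0,0,0]],
    [0.3,[0.001,0,0],[0,0,0]],
    [0.3,[0,0,0],[0,0,0]]
  ]
}}

```text
time_s: 11.9
tcp_pos: [0.5199, 0.0727, 0.0243]
eef_rot: [-2.206, -2.236, 0.0]
wrist_force: [-0.4, -0.3, -0.4]
gripper_width: 0.05
finger_force: 63.0
```

{"method": "drive_tool", "body": {
  "moves": [
    [0.3,[0.001,0,0],[0,0,0]],
    [0.3,[0.001,0,0],[0,0,0]],
    [0.3,[0,0,0],[0,0,0]]
  ]
}}

```text
time_s: 12.2
tcp_pos: [0.5199, 0.0737, 0.0243]
eef_rot: [2.207, 2.235, -0.001]
wrist_force: [0.4, -4.9, -0.3]
gripper_width: 0.0497
finger_force: 63.1
```

{"method": "drive_tool", "body": {
  "moves": [
    [0.3,[-0.001,0,0.001],[0,0,0]],
    [0.3,[0,0.001,0.0005],[0,0,0]],
    [0.3,[0,0.001,0],[0,0,0]],
    [0.3,[0,0,0],[0,0,0]]
  ]
}}

```text
time_s: 12.6
tcp_pos: [0.522, 0.0736, 0.0228]
eef_rot: [-2.206, -2.236, 0.0]
wrist_force: [0.4, -0.6, -1.1]
gripper_width: 0.0497
finger_force: 63.1
```

{"method": "drive_tool", "body": {
  "moves": [
    [0.3,[0,0.001,0.0005],[0,0,0]],
    [0.3,[0,0,0.0005],[0,0,0]],
    [0.3,[0,0,0],[0,0,0]]
  ]
}}

```text
time_s: 12.9
tcp_pos: [0.5231, 0.0736, 0.0219]
eef_rot: [2.206, 2.236, 0.0]
wrist_force: [0.5, -0.1, -0.3]
gripper_width: 0.05
finger_force: 63.2
```

{"method": "drive_tool", "body": {
  "moves": [
    [0.3,[0,0.0005,0.0005],[0,0,0]],
    [0.3,[0,0.0005,0.0005],[0,0,0]],
    [0.3,[0,0,0],[0,0,0]]
  ]
}}

```text
time_s: 13.2
tcp_pos: [0.5232, 0.0736, 0.0217]
eef_rot: [-2.205, -2.234, -0.0]
wrist_force: [-14.6, -0.1, 35.1]
gripper_width: 0.0496
finger_force: 66.9
```

Both contacts are made: the bed in z and the fixed edge in x. I'll ease off a little, then open.

{"method": "drive_tool", "body": {
  "moves": [
    [0.3,[0,-0.0005,-0.0007],[0,0,0]],
    [0.3,[0,0,0],[0,0,0]],
    [0.3,[0,0,0],[0,0,0]]
  ]
}}

```text
time_s: 13.5
tcp_pos: [0.5232, 0.0736, 0.0218]
eef_rot: [-2.206, -2.236, -0.0]
wrist_force: [-4.9, 0.8, 13.0]
gripper_width: 0.0499
finger_force: 64.6
```

{"method": "drive_tool", "body": {
  "moves": [
    [0.64,[0,0,0],[0,0,0]],
    [0.64,[0,0,0],[0,0,0]],
    [0.7,[0,0,0],[0,0,0]],
    [0.7,[0,0,0],[0,0,0]],
    [0.7,[0,0,0],[0,0,0]]
  ]
}}

```text
time_s: 14.0
tcp_pos: [0.5234, 0.0736, 0.0215]
eef_rot: [2.206, 2.236, -0.0]
wrist_force: [-0.2, -0.1, 0.5]
gripper_width: 0.0597
finger_force: 0.0
```

{"method": "drive_tool", "body": {
  "moves": [
    [0.7,[0,0,-0.005],[0,0,0]],
    [0.7,[0,0,-0.02],[0,0,0]],
    [0.7,[0,0,-0.04],[0,0,0]],
    [0.7,[0,0,-0.04],[0,0,0]],
    [0,[-0.037,-0.009,0],[0,0,0]],
    [0,[-0.037,-0.009,0],[0,0,0]],
    [0,[-0.037,-0.009,0],[0,0,0]],
    [0,[-0.037,-0.009,0],[0,0,0]],
    [0,[-0.039,-0.01,0],[0,0,0]],
    [0,[0,0,0],[0,0,0]],
    [0,[0,0,0],[0,0,0]]
  ]
}}

```text
time_s: 15.1
tcp_pos: [0.4797, -0.1149, 0.1268]
eef_rot: [2.209, 2.233, 0.001]
wrist_force: [0.2, 0.1, 0.5]
gripper_width: -0.0003
finger_force: 0.0
```

```bash
python3 - <<'E'
from h import *
from workcell import camera,monitor
out=[]
for n in("top","side"):
    im=camera(n);cv2.imwrite(f"pics/{n}4.png",im); out.append(rectify(im,n,.40,.68,-.17,.18,.032,1100))
cv2.imwrite("pics/g4.png",np.hstack(out)); s=monitor.get_state();print(s["tcp_pos"])
ims={n:cv2.GaussianBlur(cv2.imread(f"pics/{n}4.png")[:,:,1].astype(float),(0,0),.5) for n in("top","side")}
for sel in(["top"],["side"],["top","side"]): print(fit({k:ims[k] for k in sel},carrier(),.032,(.522,.072,1.583)))
E
```

```text
[ 0.4801804  -0.11333031  0.12662099]
(array([0.5312, 0.0771, 1.5696]), np.float64(-1.4))
(array([0.52  , 0.0714, 1.5266]), np.float64(-62.7))
(array([0.52  , 0.0715, 1.5269]), np.float64(-63.6))
```

View pics/g4.png

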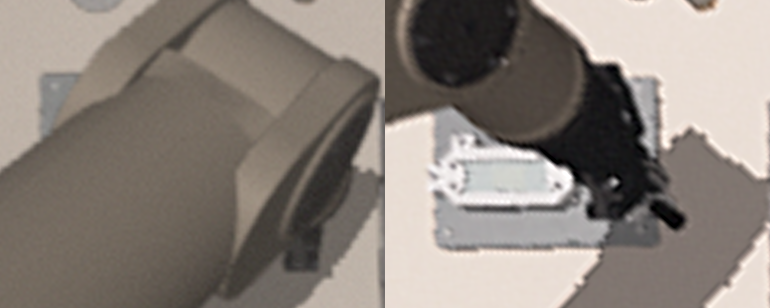

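The carrier lies on the bed, but the gripper hides one corner. I'll step aside and check it properly before releasing the arm.

{"method": "drive_tool", "body": {
  "moves": [
    [0,[-0.045,0,-0.015],[0,0,0]],
    [0,[-0.045,0,-0.015],[0,0,0]],
    [0,[-0.045,0,-0.015],[0,0,0]],
    [0,[-0.045,0,0],[0,0,0]],
    [0,[-0.045,0,0],[0,0,0]],
    [0,[-0.045,0,0],[0,0,0]],
    [0,[0,0,0],[0,0,0]]
  ]
}}

```text
time_s: 15.9
tcp_pos: [0.4823, -0.3893, 0.1718]
eef_rot: [2.21, 2.23, -0.004]
wrist_force: [-0.7, -0.2, 0.2]
gripper_width: -0.0002
finger_force: 0.0
```

```bash
python3 - <<'E'
from h import *
from workcell import camera,monitor
out=[]
for n in("top","side"):
    im=camera(n);cv2.imwrite(f"pics/{n}5.png",im); out.append(rectify(im,n,.40,.68,-.17,.18,.032,1100))
cv2.imwrite("pics/g5.png",np.hstack(out)); s=monitor.get_state();print(s["tcp_pos"])
ims={n:cv2.GaussianBlur(cv2.imread(f"pics/{n}5.png")[:,:,1].astype(float),(0,0),.5) for n in("top","side")}
for sel in(["top"],["side"],["top","side"]): print(fit({k:ims[k] for k in sel},carrier(),.032,(.522,.072,1.583),.003))
E
```

```text
[ 0.48356804 -0.38416775  0.17108562]
(array([0.522 , 0.0729, 1.581 ]), np.float64(-37.6))
(array([0.5208, 0.0707, 1.5645]), np.float64(-56.5))
(array([0.5213, 0.0716, 1.5699]), np.float64(-88.6))
```

View pics/g5.png

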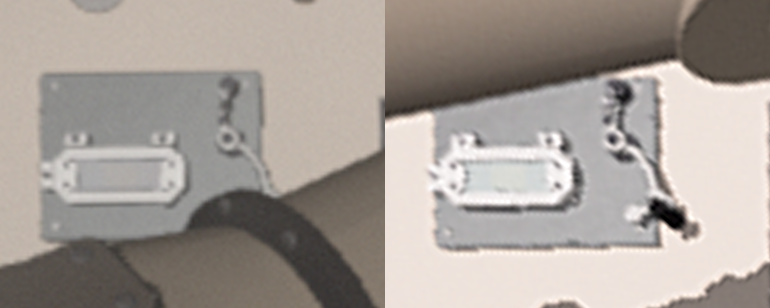

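The carrier is flat and within about 1 mm of home: it fits at (0.521, 0.072) against the seat at (0.522, 0.072), touching both blocks and the end stop. The arm is still back. Now I'll nudge the knob from its -y side.

{"method": "drive_tool", "body": {
  "moves": [
    [0,[0.045,0,0],[0,0,0]],
    [0,[0.045,0,0],[0,0,0]],
    [0,[0.045,0,0.015],[0,0,0]],
    [0,[0.045,0,0.015],[0,0,0]],
    [0,[0.045,0,0.015],[0,0,0]],
    [0,[0.043,0,0],[0,0,0]],
    [0,[0,0,0.03],[0,0,0]],
    [0,[0,0,0.03],[0,0,0]],
    [0,[0,0,0.018],[0,0,0]],
    [0,[0,0,0],[0,0,0]]
  ]
}}

```text
time_s: 17.0
tcp_pos: [0.4787, -0.1136, 0.0468]
eef_rot: [-2.201, -2.238, 0.003]
wrist_force: [0.6, -0.1, 0.3]
gripper_width: -0.0002
finger_force: 0.0
```

{"method": "drive_tool", "body": {
  "moves": [
    [0,[0.008,-0.001,0],[0,0,0]],
    [0,[0.008,-0.002,0],[0,0,0]],
    [0,[0.008,-0.002,0],[0,0,0]],
    [0,[0.008,-0.002,0],[0,0,0]],
    [0,[0.008,0,0],[0,0,0]],
    [0,[0.004,0,0],[0,0,0]],
    [0,[0,0,0],[0,0,0]],
    [0,[0,0,0],[0,0,0]],
    [0,[0,0,0],[0,0,0]],
    [0,[-0.01,0,0],[0,0,0]],
    [0,[-0.01,0,0],[0,0,0]],
    [0,[0,0,0],[0,0,0]]
  ]
}}

```text
time_s: 18.2
tcp_pos: [0.4725, -0.0942, 0.0487]
eef_rot: [2.209, 2.233, -0.0]
wrist_force: [0.3, 0.4, 0.3]
gripper_width: 0.0002
finger_force: 0.0
```

{"method": "drive_tool", "body": {
  "moves": [
    [0,[0,0,-0.04],[0,0,0]],
    [0,[0,0,-0.045],[0,0,0]],
    [0,[-0.045,0,-0.015],[0,0,0]],
    [0,[-0.045,0,-0.015],[0,0,0]],
    [0,[-0.045,0,0],[0,0,0]],
    [0,[-0.045,0,0],[0,0,0]],
    [0,[-0.045,0,0],[0,0,0]],
    [0,[-0.045,0,0],[0,0,0]],
    [0,[0,0,0],[0,0,0]],
    [0,[0,0,0],[0,0,0]],
    [0,[0,0,0],[0,0,0]],
    [0,[0,0,0],[0,0,0]]
  ]
}}

```text
time_s: 19.4
tcp_pos: [0.4767, -0.3607, 0.1634]
eef_rot: [-2.204, -2.238, -0.001]
wrist_force: [0.2, -0.1, -0.0]
gripper_width: 0.0
finger_force: 0.0
```

```bash
python3 - <<'E'
from h import *
from workcell import camera,monitor
out=[]
for n in("top","side"):
    im=camera(n);cv2.imwrite(f"pics/{n}6.png",im); out.append(rectify(im,n,.40,.68,-.17,.18,.032,1100))
cv2.imwrite("pics/g6.png",np.hstack(out)); s=monitor.get_state();print(s["tcp_pos"],s["time_s"])
ims={n:cv2.GaussianBlur(cv2.imread(f"pics/{n}6.png")[:,:,1].astype(float),(0,0),.5) for n in("top","side")}
for sel in(["top"],["side"],["top","side"]): print(fit({k:ims[k] for k in sel},carrier(),.032,(.522,.072,1.583),.003))
E
```

```text
[ 0.47679996 -0.36086314  0.16355783] 19.5
(array([0.5229, 0.0731, 1.5744]), np.float64(-34.6))
(array([0.5216, 0.0707, 1.5859]), np.float64(-55.1))
(array([0.5221, 0.0716, 1.5862]), np.float64(-85.9))
```

View pics/g6.png

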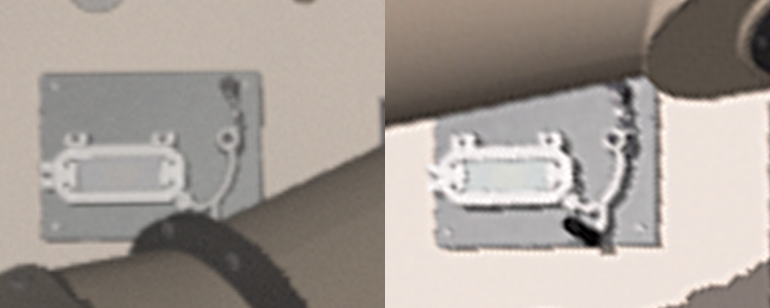

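The arm has sprung shut with its nose on the clipped corner (about (185,200) in the left panel). The carrier fits at (0.522, 0.072), yaw 0.015, matching the seat. I'll let it settle and hand in.

{"method": "drive_tool", "body": {
  "moves": [
    [0,[0,0,0],[0,0,0]],
    [0,[0,0,0],[0,0,0]],
    [0,[0,0,0],[0,0,0]],
    [0,[0,0,0],[0,0,0]],
    [0,[0,0,0],[0,0,0]],
    [0,[0,0,0],[0,0,0]],
    [0,[0,0,0],[0,0,0]],
    [0,[0,0,0],[0,0,0]],
    [0,[0,0,0],[0,0,0]],
    [0,[0,0,0],[0,0,0]]
  ]
}}

```text
time_s: 20.5
tcp_pos: [0.4763, -0.3621, 0.1635]
eef_rot: [-2.206, -2.236, 0.0]
wrist_force: [0.6, -1.4, -0.3]
gripper_width: -0.0002
finger_force: 0.0
```

```bash
python3 -c "
from workcell import close_job
print(close_job())"
```

```text
the job is handed in; nothing more can be done
None
```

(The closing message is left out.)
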